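# Finish the pinwheel carton layer and close the cover

## Task

Two cartons still lie on the sloping rack. Finish the pinwheel layer on the pallet by setting them down, not dropping them, squarely in the two empty painted outlines (either carton in either outline), then swing the hinged cover fully closed over the finished layer without slamming it. Leave the two cartons already packed in their outlines and do not disturb the bowl, the hammer or the tin.

Things in the scene. Friction and masses are not known exactly. Their poses are not given: they have to be found in the camera images.
- pallet: Fixed pallet slab 260 (x) x 250 (y) mm, deck 29.5 mm above the bench, four blue carton outlines on it in a pinwheel (about 4 mm between cartons, 34 mm void in the middle). Origin: under its centre at bench height; x and y along its edges. The green cover is hinged along its +y edge.
- slot_1 (a point): Blue painted outline on the pallet deck, 102 x 68 mm; this point is its centre on the deck surface (29.5 mm above the bench). Long side along the pallet's x; -x -y corner; empty at the start.
- slot_2 (a point): Blue painted outline on the pallet deck, 102 x 68 mm; this point is its centre on the deck surface (29.5 mm above the bench). Long side along the pallet's y; +x -y corner; empty at the start.
- slot_3 (a point): Blue painted outline on the pallet deck, 102 x 68 mm; this point is its centre on the deck surface (29.5 mm above the bench). Long side along the pallet's x; +x +y corner; holds carton_3.
- slot_4 (a point): Blue painted outline on the pallet deck, 102 x 68 mm; this point is its centre on the deck surface (29.5 mm above the bench). Long side along the pallet's y; -x +y corner; holds carton_4.
- rack: Fixed wooden sloping rack, 240 mm wide (y), its deck rising 30 degrees away from its front (-x) edge, with a lip about 18 mm high across the low front edge; highest edge 115 mm above the bench. Origin: under its middle at bench height.
- carton_1: Loose plywood carton 100 (its x) x 66 (y) x 50 mm (z) with copper bands; centred on top a dark grip batten 70 (x) x 18 (y) x 26 mm high; about 0.4 kg. Origin: centre of the underside. Starts on the sloping rack, tilted 30 degrees, x axis up the slope, low end against the lip, at least 30 mm from the other carton.
- carton_2: Loose, like carton_1, beside it on the sloping rack: plywood carton 100 (its x) x 66 (y) x 50 mm (z) with copper bands; centred on top a dark grip batten 70 (x) x 18 (y) x 26 mm high; about 0.4 kg. Origin: centre of the underside. 
- carton_3: Loose, already packed in slot_3: plywood carton 100 (its x) x 66 (y) x 50 mm (z) with copper bands; centred on top a dark grip batten 70 (x) x 18 (y) x 26 mm high; about 0.4 kg. Origin: centre of the underside. 
- carton_4: Loose, already packed in slot_4: plywood carton 100 (its x) x 66 (y) x 50 mm (z) with copper bands; centred on top a dark grip batten 70 (x) x 18 (y) x 26 mm high; about 0.4 kg. Origin: centre of the underside. 
- cover (a joint): Angle of the green hinged cover (rad): 0 = fully closed, resting on the pallet over the layer, 1.8 = fully open, leaning just back past upright. A stiff hinge holds it where it is left; about 5 N at its free edge moves it. A box open underneath: 212 mm along the hinge x 222 mm out to the free edge x 92 mm high, walls 6 mm.
- cover_push (a point): Centre of a thin brass push plate (100 x 30 mm) on the cover's outer top face near its free edge: 190 mm from the hinge along the top face, 92 mm above the cover's rim plane. Pushing here towards the pallet's -y, then down, closes the cover. When the cover stands open the plate faces away from the pallet (+y).
- cover_hinge (a point): Middle of the hinge line, which runs along the pallet's x, at the pallet's +y edge just above the deck.
- bowl: Bystander: copper bowl, 110 mm across, 55 mm high. Origin: centre of the underside.
- hammer: Bystander: hammer lying on the bench, 220 mm long, handle towards its -x. Origin: at its middle, on the bench.
- tin: Bystander: bare steel tin, 66 mm across, 100 mm high. Origin: centre of the underside.
Mind the look-alikes: they are no part of the job. Leave any pink look-alike of the carton_1 alone. What is shaped like the carton_2 but purple is not meant.

How it is judged:
By the outcome, as a careful person would: the job done as asked, in the order asked, and still so for the second after the job is handed in, with the robot touching nothing.
It also fails if it takes over 72 s, if anything falls off the work surface, if the arm or the gripper's body presses on something with over 40 N, if the wrist force passes 120 N, or if a joint passes its speed limit or range.

## Robot

A 6-joint arm with a two-finger parallel gripper is mounted at the origin on the work surface. World frame = base frame: x ahead of the robot, y to its left, z up, the work surface at z = 0. Lengths are in m, angles in degrees, forces in N, time in s.
With the tool pointing down it reaches from about 0.25 to 0.725 m from the base axis. Payload 4 kg.
Tool frame: the origin (TCP) lies at the very end of the fingers, on their centre line; the grasp point (between the pads) lies 19 mm behind it (bot.tcp_to_grasp is the distance from the TCP to the grasp point, in m); z points along the fingers, y is the direction in which the jaws open and shut (so a half turn about z gives the same grasp; the last joint's range is limited). The gripper opens to 85 mm and grips with 20 to 120 N. Pads are 22 mm wide; open, the fingers measure 114 mm over their backs; the gripper's body (76 mm by 85 mm) begins 54 mm behind the grasp point. The pads swing forward as they close: fully open they stand 13 mm farther back than shut.
Start: joints at [74.656, 13.785, 0.286, 76.501, 0, 90], TCP at [0.132, 0.482, 0.231] pointing down, gripper open.
Joint ranges: [-155.79, 155.79], [-60.16, 107.12], [-62.33, 73.08], [-114, 123.19], [-81.49, 82.49], [-180, 180]. Speed limits (degrees/s): [159.86, 159.86, 180, 180, 180, 180].

## Interface

Orientations are given as a 3x3 rotation matrix whose columns are the frame's x, y, z axes.
In Python, from cell import monitor, viewer, bot gives the robot as it stands.
- The arm moves only by the shell command python3 -m crank 'ROWS' [OPENING]. ROWS is JSON, a list of rows, each a list of 6 numbers: the shift along the tool's x, y, z in cm, then the turn, a rotation vector about the tool's x, y, z in rad. A call has 1 to 5 rows; each row is the pose to reach, as a shift and turn from the pose measured when the call began, along the tool's axes at that moment; what a row does not reach only later rows make up. A row lasts 1/8 s, in which the tool goes at most 62.5 mm and 10.7 degrees, less where a joint would pass 70% of its speed; a pose out of reach is approached as far as the arm can. A call with a gripper value outside its range is refused whole. OPENING is the finger opening in cm, from 0 to 8.54, set as the call begins (- or left out, the last holds). The fingers move at their own pace and stop on an object; the grip force is fixed at half the most. Time passes only in rows, so rows that repeat a pose let the fingers close. It gives the time, the measured TCP pose, the force and the opening at its end, in the units of the state.
- monitor.sense(): the state, without advancing time (a new reading comes with each control period).
- viewer.camera(name): name is "scene" or "side" or "wrist"; returns a dict with "image" (384x512x3 uint8, red, green, blue), "z_map" (384x512 float32, m along the optical axis (not along the pixel's ray), 0 where there is no reading), "fx", "fy", "cx", "cy" (pixels), "position" and "orientation" of the camera in the world; the wrist camera has in their place "tool_from_camera" (4x4, takes a point from camera to tool coordinates, whose origin is the TCP and whose axes are the flange's). Camera axes: x right, y down, z forward; pixel columns grow to the right and rows downward; lengths in m; the calibration is good to about 2 mm. A picture is of the moment at which its call begins: read the wrist's pose just before it.
- bot.close_job(): hands the job in, once; it reports no verdict.
The state is a dict: "time_s": time; "joints": joint angles; "qvel": joint speeds; "tau": joint torques, N m; "eef_pos": TCP position; "tool_rot": TCP orientation; "wrist_force": force on the tool from outside, world axes, zero at the start; "moment": the same for the moment, N m; "opening": finger opening in m.
Only numpy, scipy, OpenCV 4.12 (cv2) and the standard library are available. Lean on these libraries where they do the work, as an engineer would, in place of code of your own. Each camera call takes 0.05 s, during which the arm holds its last target. There are 200 camera calls.

## Working session

There is one attempt and no reset: what is moved stays moved. The work goes in short steps, Python scripts to look and compute and a shell command to move; the robot and the scene stay as the last step left them, time stands still between calls to the robot, and variables do not carry over. Pictures are saved under pics/ and viewed, about 8 in all and at most 12, crops included, and the job is handed in when it is done.

```bash
ls; mkdir -p pics; cat > h.py <<'E'
import numpy as np, cv2, sys
from cell import monitor, viewer, bot
def cam(n):
    s=monitor.sense(); c=viewer.camera(n)
    if n=="wrist":
        T=np.eye(4);T[:3,:3]=np.array(s["tool_rot"]);T[:3,3]=s["eef_pos"]
        M=T@np.array(c["tool_from_camera"]);c["R"]=M[:3,:3];c["p"]=M[:3,3]
    else: c["R"]=np.array(c["orientation"]);c["p"]=np.array(c["position"])
    return c
def save(c,f): cv2.imwrite(f,c["image"][:,:,::-1])
def cloud(c):
    z=c["z_map"];v,u=np.mgrid[:z.shape[0],:z.shape[1]]
    P=np.stack([(u-c["cx"])/c["fx"]*z,(v-c["cy"])/c["fy"]*z,z],-1)
    W=P@c["R"].T+c["p"]; W[z<=0]=np.nan
    return W
E
python3 - <<'E'
from h import *
for n in("scene","side"):
    c=cam(n);save(c,f"pics/{n}0.png");np.savez(f"{n}0.npz",**{k:c[k] for k in c})
    print(n,c["p"],c["R"][:,2])
s=monitor.sense();print(s)
a=cv2.imread("pics/scene0.png");b=cv2.imread("pics/side0.png")
E
```

```text
pics
scene [ 1.4829753  -0.45515642  1.08128862] [-0.68104122  0.2682126  -0.68135516]
side [ 0.2060166  -1.14668411  0.97736414] [ 0.1913291   0.75512342 -0.6270421 ]
{'time_s': 0.1, 'joints': array([7.46571780e+01, 1.38280275e+01, 2.21759340e-01, 7.65012944e+01,
       6.50084053e-05, 9.00011685e+01]), 'qvel': array([-0.01265544, -0.13883462,  0.18928035, -0.03418686, -0.05581684,
        0.03389369]), 'tau': array([-1.26742425e-04, -3.73138690e+01,  2.53009397e+01,  1.08878923e-02,
       -5.10069469e-05,  1.70034994e-06]), 'eef_pos': array([0.13214844, 0.48164004, 0.23050288]), 'tool_rot': array([[-9.64354537e-01,  2.64613074e-01, -4.97821748e-04],
       [ 2.64613542e-01,  9.64352838e-01, -1.81011273e-03],
       [ 1.09632158e-06, -1.87732080e-03, -9.99998238e-01]]), 'wrist_force': array([-0.14843808,  0.1751002 , -0.05360609]), 'moment': array([ 0.05267632, -0.0001743 , -0.02428563]), 'opening': 0.08502614074413514}
```

View pics/scene0.png

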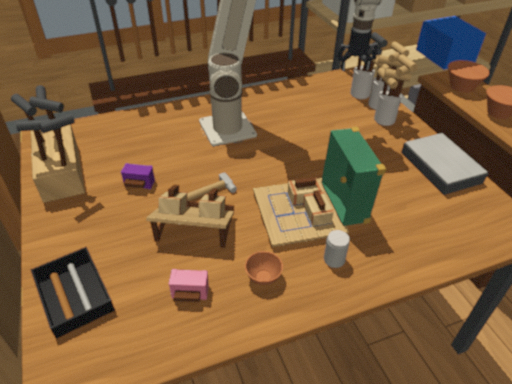

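View pics/side0.png

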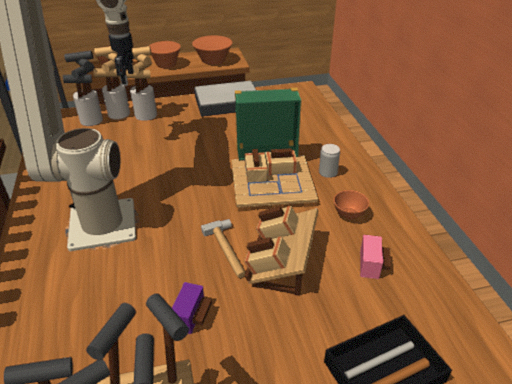

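The two wanted cartons, plywood with dark battens, sit on the rack at scene (172,203) and (211,205). The purple block (138,176) and pink block (189,284) lie on the bench and are look-alikes. The pallet is at (300,212), with the empty blue outlines on its left and near side. The cover stands open at (350,175).

```bash
python3 - <<'E'
from h import *
for n in("scene","side"):
    c=dict(np.load(n+"0.npz"));W=cloud(c);im=c["image"];hsv=cv2.cvtColor(im,cv2.COLOR_RGB2HSV)
    x,y,z=W[...,0],W[...,1],W[...,2]
    def bb(name,m,pl=True):
        k,l,st,ce=cv2.connectedComponentsWithStats(m.astype(np.uint8))
        for i in range(1,k):
            if st[i,4]>25:
                q=W[l==i]; print(n,name,st[i,4],ce[i].round(),np.nanpercentile(q,[3,50,97],axis=0).round(3).tolist())
    H,S,V=[hsv[...,i].astype(int) for i in range(3)]
    roi=(x>0.1)&(x<.9)&(y>-.6)&(y<.6)
    bb("blue",roi&(H>100)&(H<130)&(S>50)&(z<.05)&(z>.015))
    bb("green",roi&(H>60)&(H<90)&(S>100))
    bb("dark",roi&(V<95)&(z>.06)&(z<.25)&(S>60)&((H<25)))
    bb("high",roi&(z>.05)&(z<.24)&~((H>60)&(H<90)))
    bb("low",roi&(z>.012)&(z<.05))
E
```

```text
scene green 3768 [351. 176.] [[0.475, 0.169, 0.035], [0.595, 0.215, 0.153], [0.689, 0.27, 0.255]]
scene dark 29 [ 78. 168.] [[0.11, -0.589, 0.063], [0.167, -0.588, 0.081], [0.195, -0.588, 0.1]]
scene dark 106 [305. 184.] [[0.509, 0.072, 0.08], [0.518, 0.1, 0.094], [0.524, 0.13, 0.108]]
scene dark 69 [173. 191.] [[0.409, -0.331, 0.102], [0.441, -0.317, 0.128], [0.452, -0.299, 0.142]]
scene dark 60 [213. 195.] [[0.466, -0.221, 0.105], [0.502, -0.207, 0.127], [0.511, -0.185, 0.141]]
scene dark 49 [319. 202.] [[0.574, 0.097, 0.085], [0.62, 0.102, 0.095], [0.635, 0.107, 0.105]]
scene dark 58 [182. 205.] [[0.435, -0.312, 0.063], [0.464, -0.299, 0.082], [0.488, -0.284, 0.108]]
scene dark 34 [222. 209.] [[0.492, -0.196, 0.063], [0.521, -0.187, 0.081], [0.54, -0.172, 0.105]]
scene dark 35 [154. 225.] [[0.501, -0.406, 0.06], [0.505, -0.399, 0.075], [0.51, -0.393, 0.087]]
scene dark 33 [222. 231.] [[0.599, -0.222, 0.065], [0.604, -0.215, 0.075], [0.609, -0.208, 0.087]]
scene high 34 [328. 148.] [[0.467, 0.193, 0.127], [0.472, 0.196, 0.18], [0.476, 0.199, 0.232]]
scene high 247 [428. 162.] [[0.4
[... 4301 characters left out ...]
0.681, 0.259, 0.046]]
side low 168 [328. 169.] [[0.735, 0.05, 0.014], [0.756, 0.058, 0.032], [0.791, 0.086, 0.048]]
side low 412 [351. 200.] [[0.721, -0.152, 0.013], [0.773, -0.11, 0.031], [0.8, -0.093, 0.049]]
side low 136 [349. 214.] [[0.704, -0.193, 0.015], [0.732, -0.181, 0.037], [0.777, -0.145, 0.049]]
side low 1139 [241. 258.] [[0.302, -0.406, 0.013], [0.362, -0.274, 0.025], [0.494, -0.108, 0.048]]
side low 415 [376. 263.] [[0.684, -0.408, 0.015], [0.722, -0.393, 0.039], [0.774, -0.322, 0.047]]
side low 430 [200. 312.] [[0.209, -0.458, 0.021], [0.243, -0.431, 0.042], [0.269, -0.388, 0.048]]
side low 625 [380. 333.] [[0.554, -0.599, 0.013], [0.645, -0.585, 0.033], [0.714, -0.569, 0.05]]
```

```bash
python3 - <<'E'
import cv2
a=cv2.imread("pics/scene0.png")[150:260,110:390];cv2.imwrite("pics/crop0.png",cv2.resize(a,None,fx=2.8,fy=2.8,interpolation=cv2.INTER_CUBIC))
E
```

```text
(no output)
```

View pics/crop0.png

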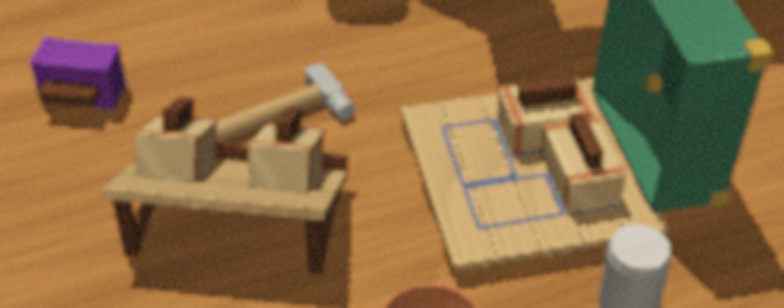

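```bash
python3 - <<'E'
from h import *
c=cam("wrist");print(np.array(c["tool_from_camera"]).round(3),c["fx"],c["cx"],c["cy"],bot.tcp_to_grasp)
s=monitor.sense();R=np.array(s["tool_rot"]);p=np.array(s["eef_pos"])
print("shift cm",(R.T@(np.array([.44,-.06,.33])-p)*100).round(1))
# cameras: pallet outline in both views by blue tint, deck plane ray cast
for n in("scene","side"):
    c=dict(np.load(n+"0.npz"));im=c["image"].astype(int)
    v,u=np.mgrid[:384,:512];d=np.stack([(u-c["cx"])/c["fx"],(v-c["cy"])/c["fy"],np.ones_like(u)],-1)@c["R"].T
    t=(.0295-c["p"][2])/d[...,2];W=c["p"]+d*t[...,None]
    m=(im[...,2]>im[...,0]+5)&(W[...,0]>.42)&(W[...,0]<.7)&(W[...,1]>-.1)&(W[...,1]<.15)
    r=cv2.minAreaRect(W[m][:,:2].astype(np.float32)*1000);print(n,m.sum(),r)
E
```

```text
[[-0.    -0.953 -0.304  0.078]
 [ 1.    -0.     0.    -0.   ]
 [-0.    -0.304  0.953 -0.142]
 [ 0.     0.     0.     1.   ]] 320.94513849560735 253.98458732123697 192.22528042805047 0.0187
shift cm [-44.  -44.1  -9.9]
scene 26 ((582.6482543945312, 38.96643829345703), (113.6759033203125, 46.05785369873047), 49.00907516479492)
side 88 ((552.863525390625, 30.312557220458984), (103.26220703125, 170.01254272460938), 81.99817657470703)
```

```bash
python3 -m crank '[[-4,-5,-3,0,0,0],[-9,-10,-8,0,0,0],[-14,-14,-9.9,0,0,0],[-19,-18,-9.9,0,0,0],[-23,-22,-9.9,0,0,0]]' && python3 -m crank '[[-4,-4,0,0,0,0],[-8,-8,0,0,0,0],[-13,-13,0,0,0,0],[-17,-17,0,0,0,0],[-20,-20,0,0,0,0]]' && python3 -m crank '[[0,0,0,0,0,0]]'
python3 - <<'E'
from h import *
c=cam("wrist");save(c,"pics/w1.png");np.savez("w1.npz",**c)
E
```

```text
time_s: 0.78
eef_pos: [0.2816, 0.232, 0.3291]
tool_rot: [[-0.965, 0.264, 0.001], [0.264, 0.965, -0.0], [-0.001, -0.0, -1.0]]
wrist_force: [1.0, 0.6, -0.1]
opening: 0.0855
time_s: 1.4
eef_pos: [0.4224, -0.0161, 0.3291]
tool_rot: [[-0.964, 0.266, 0.001], [0.266, 0.964, -0.001], [-0.001, -0.0, -1.0]]
wrist_force: [0.8, 0.8, 0.7]
opening: 0.0852
time_s: 1.52
eef_pos: [0.4232, -0.0185, 0.3282]
tool_rot: [[-0.963, 0.271, -0.0], [0.271, 0.963, -0.001], [0.0, -0.001, -1.0]]
wrist_force: [-0.1, -0.1, 0.9]
opening: 0.0851
```

View pics/w1.png

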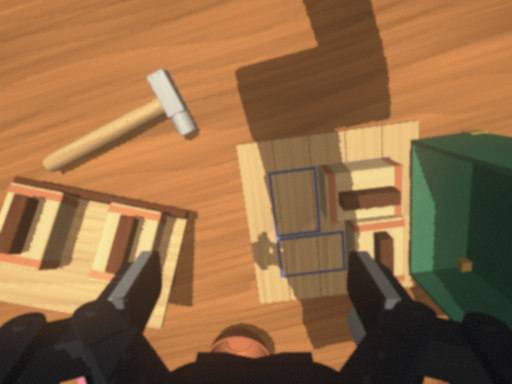

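Wrist view: slot_1 is at (296,201) and slot_2 at (312,254). The rack cartons' battens are at (18,225) and (122,243), with the lip at the top, towards the robot. Next I'll measure both.

```bash
cat >> h.py <<'E'
def plane(c,z):
    v,u=np.mgrid[:384,:512];d=np.stack([(u-c["cx"])/c["fx"],(v-c["cy"])/c["fy"],np.ones_like(u)],-1)@c["R"].T
    t=(z-c["p"][2])/d[...,2];return c["p"]+d*t[...,None]
def blue(c,box=None):
    im=c["image"].astype(int);m=(im[...,2]>im[...,0]+5)&(im[...,2]>im[...,1]+8)
    if box: k=np.zeros_like(m);k[box[1]:box[3],box[0]:box[2]]=1;m&=k
    return m
E
python3 - <<'E'
from h import *
c=dict(np.load("w1.npz"));W=plane(c,.0295);D=cloud(c);im=c["image"]
print("deck z",np.nanmedian(D[175:225,280:310,2]))
m=blue(c,(255,150,355,290));print(m.sum())
# holes: interior regions enclosed by blue
mm=cv2.morphologyEx(m.astype(np.uint8),cv2.MORPH_CLOSE,np.ones((3,3)))
k,l,st,ce=cv2.connectedComponentsWithStats(1-mm,connectivity=4)
for i in range(1,k):
    if 500<st[i,4]<6000:
        r=cv2.minAreaRect(W[l==i][:,:2].astype(np.float32)*1000);print("hole",ce[i],r)
# battens on rack & pallet
V=im.max(2)
dk=((V<110)&(D[...,2]>.07)&(D[...,2]<.16)).astype(np.uint8);dk[:,430:]=0;dk[280:]=0
k,l,st,ce=cv2.connectedComponentsWithStats(dk)
for i in range(1,k):
    if st[i,4]>60:
        q=D[l==i];
        print("dark",st[i],ce[i].round(),np.nanpercentile(q,[2,50,98],axis=0).round(3).tolist(),cv2.minAreaRect(q[:,:2].astype(np.float32)*1000))
# rack deck plane: between cartons
q=D[225:275,70:90].reshape(-1,3);q=q[~np.isnan(q[:,0])];cen=q.mean(0);n=np.linalg.svd(q-cen)[2][2];n*=np.sign(n[2]);print("plane",cen,n,np.abs((q-cen)@n).max(),np.degrees(np.arccos(n[2])),np.degrees(np.arctan2(-n[1],-n[0])))
E
```

```text
deck z 0.029184271286600394
74
dark [323 172  11  46  80] [325. 192.] [[0.47, 0.051, 0.07], [0.493, 0.056, 0.075], [0.527, 0.07, 0.078]] ((497.954345703125, 55.69685745239258), (12.011173248291016, 61.84821701049805), 69.41746520996094)
dark [338 187  59  24 550] [358. 197.] [[0.496, 0.069, 0.084], [0.502, 0.084, 0.101], [0.512, 0.134, 0.106]] ((508.41656494140625, 102.22866821289062), (67.1642074584961, 17.254470825195312), 81.07147979736328)
dark [ 41 194  26  75 785] [ 56. 240.] [[0.413, -0.316, 0.071], [0.461, -0.3, 0.087], [0.491, -0.274, 0.115]] ((450.58673095703125, -293.9815673828125), (3.024634838104248, 101.56324005126953), 61.51409912109375)
dark [  8 198  31  55 727] [ 24. 225.] [[0.396, -0.32, 0.091], [0.423, -0.307, 0.114], [0.448, -0.293, 0.136]] ((421.6543273925781, -308.0223083496094), (7.946449279785156, 66.44405364990234), 65.5438461303711)
dark [120 218  19  50 262] [130. 242.] [[0.456, -0.205, 0.091], [0.479, -0.194, 0.112], [0.501, -0.181, 0.133]] ((477.8417663574219, -193.0790557861328), (3.6048717498779297, 58.69930648803711), 64.98040008544922)
dark [374 232  19  41 267] [380. 247.] [[0.564, 0.099, 0.085], [0.574, 0.104, 0.098], [0.607, 0.119, 0.106]] ((587.8099365234375, 108.92806243896484), (16.21491050720215, 48.79978561401367), 82.27445983886719)
plane [ 0.48636924 -0.28950786  0.06773669] [-0.47061939  0.15031426  0.86943833] 0.04759403003734688 29.606564768623397 -17.713307912846595
```

```bash
python3 - <<'E'
from h import *
c=dict(np.load("w1.npz"));D=cloud(c);im=c["image"]
for v in range(195,290,15):
    print(v,[ (u,V) for u,V in zip(range(0,190,10),im[v,0:190:10].max(1).tolist())])
    print([round(float(z),3) for z in D[v,0:190:10,2]])
E
```

```text
195 [(0, 199), (10, 245), (20, 138), (30, 222), (40, 222), (50, 233), (60, 234), (70, 91), (80, 114), (90, 133), (100, 131), (110, 130), (120, 194), (130, 208), (140, 211), (150, 202), (160, 203), (170, 205), (180, 208)]
[-0.001, 0.085, 0.107, 0.082, 0.082, 0.082, 0.08, 0.048, 0.047, 0.045, 0.045, 0.042, -0.0, -0.002, -0.001, 0.0, 0.0, -0.0, 0.0]
210 [(0, 205), (10, 129), (20, 132), (30, 70), (40, 145), (50, 247), (60, 104), (70, 101), (80, 147), (90, 245), (100, 247), (110, 244), (120, 244), (130, 244), (140, 244), (150, 209), (160, 129), (170, 133), (180, 128)]
[0.0, 0.118, 0.116, 0.104, 0.089, 0.089, 0.08, 0.056, 0.041, 0.039, 0.037, 0.083, 0.081, 0.081, 0.078, 0.076, 0.045, 0.045, 0.043]
225 [(0, 243), (10, 129), (20, 74), (30, 97), (40, 244), (50, 241), (60, 101), (70, 114), (80, 170), (90, 247), (100, 248), (110, 248), (120, 139), (130, 137), (140, 153), (150, 248), (160, 106), (170, 148), (180, 247)]
[0.105, 0.124, 0.12, 0.103, 0.099, 0.098, 0.08, 0.055, 0.052, 0.049, 0.049, 0.092, 0.114, 0.113, 0.088, 0.085, 0.068, 0.037, 0.038]
240 [(0, 131), (10, 124), (20, 74), (30, 149), 
[... 647 characters left out ...]
1]
270 [(0, 240), (10, 240), (20, 242), (30, 241), (40, 199), (50, 227), (60, 237), (70, 236), (80, 240), (90, 243), (100, 247), (110, 143), (120, 75), (130, 134), (140, 105), (150, 63), (160, 85), (170, 243), (180, 118)]
[0.09, 0.089, 0.088, 0.087, 0.12, 0.084, 0.083, 0.083, 0.081, 0.121, 0.118, 0.14, 0.353, 0.36, 0.36, 0.354, 0.341, 0.071, -0.002]
285 [(0, 243), (10, 243), (20, 242), (30, 243), (40, 244), (50, 242), (60, 242), (70, 245), (80, 246), (90, 246), (100, 245), (110, 73), (120, 133), (130, 114), (140, 59), (150, 59), (160, 73), (170, 207), (180, 122)]
[0.099, 0.099, 0.098, 0.097, 0.095, 0.094, 0.093, 0.092, 0.09, 0.09, 0.088, 0.365, 0.371, 0.371, 0.366, 0.356, 0.343, 0.079, -0.0]
```

```bash
cat > m1.py <<'E'
from h import *
def rackfit(D,mask):
    q=D[mask];q=q[~np.isnan(q[:,0])]
    # slope plane: iterate from guess
    n=np.array([-.5*np.cos(np.radians(-27)),-.5*np.sin(np.radians(-27)),.866]);d=None
    h=q@n; hist,e=np.histogram(h,bins=np.arange(h.min(),h.max(),.003));
    c0=e[hist.argmax()]+.0015
    for tol in(.006,.004,.003,.003):
        k=q[np.abs(q@n-c0)<tol];cen=k.mean(0);n=np.linalg.svd(k-cen,full_matrices=False)[2][2];n*=np.sign(n[2]);c0=cen@n
    return n,c0,len(k)
if __name__=="__main__":
    c=dict(np.load("w1.npz"));D=cloud(c);im=c["image"].astype(int)
    r=np.zeros(D.shape[:2],bool);r[185:300,0:190]=1;r&=(D[...,2]>.02)&(D[...,2]<.17)
    n,c0,k=rackfit(D,r);yaw=np.arctan2(-n[1],-n[0]);print("rack n",n,"tilt",np.degrees(np.arccos(n[2])),"yaw",np.degrees(yaw),k)
    h=D@n-c0
    print(np.histogram(h[r],bins=np.arange(-.03,.1,.005)))
    xs=np.array([np.cos(yaw)*n[2],np.sin(yaw)*n[2],np.hypot(n[0],n[1])]);ys=np.cross(n,xs)
    for lo,hi,nm in((.071,.082,"batten"),(.046,.055,"top")):
        m=(r&(h>lo)&(h<hi)).astype(np.uint8);kk,l,st,ce=cv2.connectedComponentsWithStats(m)
        for i in range(1,kk):
            if st[i,4]>80:
                q=D[l==i];P=np.stack([q@xs,q@ys],1)*1000
                R=cv2.minAreaRect(P.astype(np.float32));ctr=xs*R[0][0]/1000+ys*R[0][1]/1000+n*(c0+np.median(h[l==i]))
                print(nm,ce[i].round(),st[i,4],np.median(h[l==i]).round(4),R[1],R[2],"ctr",ctr.round(4))
    W=plane(c,.0295)
    m=np.zeros(r.shape,bool);m[160:282,262:352]=1;m&=(im[...,2]>im[...,0]-10)&(np.abs(D[...,2]-.0295)<.006)
    mm=m.astype(np.uint8)
    kk,l,st,ce=cv2.connectedComponentsWithStats(1-mm,connectivity=4)
    for i in range(1,kk):
        if 500<st[i,4]<8000: print("hole",ce[i].round(1),st[i,4],cv2.minAreaRect(W[l==i][:,:2].astype(np.float32)*1000))
    cv2.imwrite("pics/mask.png",mm*255);print(m.sum())
    R=cv2.minAreaRect(W[m][:,:2].astype(np.float32)*1000);print(R)
E
python3 m1.py
```

```text
rack n [-0.44102534  0.23401093  0.86644996] tilt 29.951313432254533 yaw -27.95071462083102 6550
(array([   0,    0,    0,    8,   36, 3302, 3334,  179,  174, 1269,  188,
        156,  185,  172,  197, 2393, 2585,  180,  203,  212,  472, 1497,
          0,    0,    0]), array([-3.0000000e-02, -2.5000000e-02, -2.0000000e-02, -1.5000000e-02,
       -1.0000000e-02, -5.0000000e-03,  6.9388939e-18,  5.0000000e-03,
        1.0000000e-02,  1.5000000e-02,  2.0000000e-02,  2.5000000e-02,
        3.0000000e-02,  3.5000000e-02,  4.0000000e-02,  4.5000000e-02,
        5.0000000e-02,  5.5000000e-02,  6.0000000e-02,  6.5000000e-02,
        7.0000000e-02,  7.5000000e-02,  8.0000000e-02,  8.5000000e-02,
        9.0000000e-02,  9.5000000e-02]))
batten [ 12. 223.] 1002 0.0757 (69.88037109375, 18.99102210998535) 0.3952951431274414 ctr [ 0.4141 -0.3113  0.124 ]
batten [119. 244.] 930 0.0759 (18.835769653320312, 69.74597930908203) 89.8644027709961 ctr [ 0.4729 -0.2004  0.1242]
top [ 33. 226.] 2671 0.05 (100.49041748046875, 68.1253433227539) 0.9242482781410217 ctr [ 0.4253 -0.3176  0.1018]
top [124. 237.] 2277 0.0501 (66.9589614868164, 100.2020263671875) 89.87171936035156 ctr [ 0.4842 -0.2064  0.1019]
713
((552.0878295898438, 29.390560150146484), (100.72682189941406, 170.46250915527344), 81.94773864746094)
```

```bash
cat >> h.py <<'E'
from scipy.spatial.transform import Rotation as Ro
def frame(y,z):
    z=np.array(z,float);z/=np.linalg.norm(z);y=np.array(y,float);y-=z*(y@z);y/=np.linalg.norm(y)
    return np.stack([np.cross(y,z),y,z],1)
def rel(Rt,pt,name="",s=None):
    s=s or monitor.sense();R=np.array(s["tool_rot"]);p=np.array(s["eef_pos"])
    print(name,"shift cm",(R.T@(np.array(pt)-p)*100).round(2),"rot",Ro.from_matrix(R.T@Rt).as_rotvec().round(3))
n=np.array([-.44103,.23401,.86645]);ys=np.array([.4687,.8834,0]);RG=frame(ys,-n)
BA=np.array([.4141,-.3113,.124]);BB=np.array([.4729,-.2004,.1242])
px=np.array([np.cos(np.radians(-8)),np.sin(np.radians(-8)),0]);py=np.array([-px[1],px[0],0])
PC=np.array([.5574,.0644,.0295]);S1=PC-.035*px-.052*py;S2=PC+.052*px-.035*py
E
python3 - <<'E'
from h import *
print(S1,S2)
rel(RG,BB+n*.09,"pre");print(BB+n*.09)
E
```

```text
[0.51550362 0.01777712 0.0295    ] [0.60402288 0.02250362 0.0295    ]
pre shift cm [ -5.4  -15.3   12.62] rot [ 0.056 -0.521  0.211]
[ 0.4332073 -0.1793391  0.2021805]
```

```bash
python3 -m crank '[[-1.1,-3,2.5,0.011,-0.104,0.042],[-2.2,-6.1,5,0.022,-0.208,0.084],[-3.2,-9.2,7.6,0.034,-0.312,0.126],[-4.3,-12.2,10.1,0.045,-0.417,0.169],[-5.4,-15.3,12.6,0.056,-0.521,0.211]]' 5 && python3 -m crank '[[0,0,0,0,0,0]]' && python3 - <<'E'
from h import *
rel(RG,BB-n*.022,"grasp")
E
```

```text
time_s: 2.2
eef_pos: [0.433, -0.1786, 0.2022]
tool_rot: [[-0.764, 0.468, 0.445], [0.405, 0.884, -0.235], [-0.503, 0.001, -0.864]]
wrist_force: [1.1, -0.2, -0.5]
opening: 0.0501
time_s: 2.33
eef_pos: [0.4278, -0.1765, 0.1971]
tool_rot: [[-0.768, 0.468, 0.437], [0.407, 0.884, -0.231], [-0.495, 0.0, -0.869]]
wrist_force: [-0.9, -0.0, -0.2]
opening: 0.05
grasp shift cm [-0.84 -0.   11.06] rot [ 0.    -0.005  0.001]
```

```bash
python3 -m crank '[[-0.84,0,3,0,-0.005,0],[-0.84,0,6,0,-0.005,0],[-0.84,0,8.5,0,-0.005,0],[-0.84,0,10,0,-0.005,0],[-0.84,0,10,0,-0.005,0]]' && python3 - <<'E'
from h import *
rel(RG,BB-n*.022,"grasp")
E
```

```text
time_s: 2.95
eef_pos: [0.4798, -0.202, 0.1149]
tool_rot: [[-0.767, 0.466, 0.441], [0.404, 0.885, -0.232], [-0.498, 0.001, -0.867]]
wrist_force: [-0.4, -0.2, 1.0]
opening: 0.0503
grasp shift cm [ 0.13 -0.19  1.06] rot [ 0.002 -0.001  0.003]
```

```bash
python3 -m crank '[[0.13,-0.19,0.5,0,0,0],[0.13,-0.19,1.05,0,0,0],[0.13,-0.19,1.05,0,0,0]]' && python3 -m crank '[[0,0,0,0,0,0],[0,0,0,0,0,0],[0,0,0,0,0,0],[0,0,0,0,0,0],[0,0,0,0,0,0]]' 0.5 && python3 -m crank '[[0,0,-0.5,0,0,0],[0,0,-1.5,0,0,0],[0,0,-3,0,0,0],[0,0,-5,0,0,0],[0,0,-7,0,0,0]]'
```

```text
time_s: 3.32
eef_pos: [0.4826, -0.2055, 0.1053]
tool_rot: [[-0.767, 0.466, 0.441], [0.404, 0.885, -0.232], [-0.498, 0.001, -0.867]]
wrist_force: [0.4, -0.0, -0.1]
opening: 0.0499
time_s: 3.95
eef_pos: [0.4827, -0.2053, 0.1056]
tool_rot: [[-0.767, 0.465, 0.442], [0.404, 0.885, -0.231], [-0.499, 0.001, -0.867]]
wrist_force: [-3.4, 4.0, 5.7]
opening: 0.0167
time_s: 4.58
eef_pos: [0.4494, -0.1883, 0.1652]
tool_rot: [[-0.769, 0.465, 0.438], [0.405, 0.885, -0.23], [-0.495, 0.0, -0.869]]
wrist_force: [0.1, -0.0, -4.1]
opening: 0.0166
```

```bash
python3 - <<'E'
from h import *
s=monitor.sense();p=np.array(s["eef_pos"])
RP=frame(py,[0,0,-1])
rel(RP,p+[0.02,0.06,.07],"lift+level")
rel(RP,S1+[0,0,.0544+.06],"hover")
E
```

```text
lift+level shift cm [-2.57  6.24 -6.59] rot [-0.089  0.512 -0.337]
hover shift cm [4.300e+00 2.132e+01 1.000e-02] rot [-0.089  0.512 -0.337]
```

```bash
python3 -m crank '[[-0.4,1,-2.5,0,0.03,0],[-1.2,2.5,-5,-0.02,0.15,-0.1],[-1.8,4,-6,-0.045,0.28,-0.18],[-2.3,5.4,-6.6,-0.068,0.4,-0.26],[-2.6,6.2,-6.6,-0.089,0.512,-0.337]]' && python3 -m crank '[[0,0,0,0,0,0]]' && python3 - <<'E'
from h import *
RP=frame(py,[0,0,-1])
rel(RP,S1+[0,0,.0544+.06],"hover")
E
```

```text
time_s: 5.2
eef_pos: [0.4694, -0.1284, 0.2365]
tool_rot: [[-0.991, 0.136, -0.002], [0.136, 0.991, 0.001], [0.002, 0.001, -1.0]]
wrist_force: [0.5, 0.0, -5.7]
opening: 0.0169
time_s: 5.32
eef_pos: [0.4703, -0.1285, 0.235]
tool_rot: [[-0.991, 0.136, -0.005], [0.136, 0.991, 0.001], [0.005, 0.001, -1.0]]
wrist_force: [0.5, -0.1, -5.9]
opening: 0.017
hover shift cm [-2.54 15.1   9.11] rot [ 0.001 -0.005  0.003]
```

```bash
python3 -m crank '[[-0.8,4,1.5,0,-0.002,0],[-1.4,8,4,0,-0.005,0.003],[-2.1,12,7,0,-0.005,0.003],[-2.5,15.1,9.1,0,-0.005,0.003],[-2.5,15.1,9.1,0,-0.005,0.003]]' && python3 -m crank '[[0,0,0,0,0,0]]' && python3 - <<'E'
from h import *
RP=frame(py,[0,0,-1])
c=cam("wrist");save(c,"pics/w2.png");np.savez("w2.npz",**c)
rel(RP,S1+[0,0,.0544],"place")
E
```

```text
time_s: 5.95
eef_pos: [0.5125, 0.0194, 0.1421]
tool_rot: [[-0.991, 0.136, -0.004], [0.136, 0.991, 0.001], [0.004, 0.0, -1.0]]
wrist_force: [-1.0, -0.8, -4.3]
opening: 0.0169
time_s: 6.08
eef_pos: [0.5118, 0.019, 0.1426]
tool_rot: [[-0.991, 0.137, -0.003], [0.137, 0.991, -0.0], [0.003, -0.001, -1.0]]
wrist_force: [-0.2, -0.8, -3.6]
opening: 0.0171
place shift cm [-0.42 -0.06  5.87] rot [-0.    -0.003  0.002]
```

View pics/w2.png

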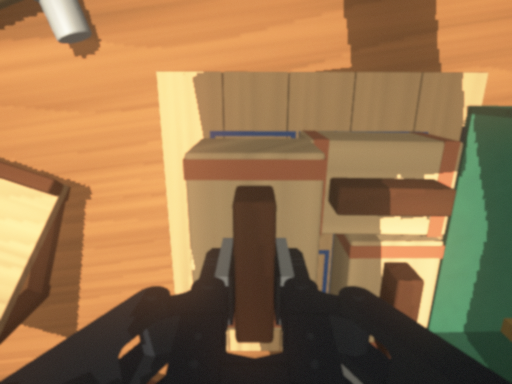

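Slot_1's near line shows at (254,133). The held carton's top spans columns 185–327 with its near edge at about row 158. Carton_4 is clear to the right of it. I'll check the held carton's offset numerically.

```bash
python3 - <<'E'
from h import *
c=dict(np.load("w2.npz"));D=cloud(c);im=c["image"].astype(int);s=monitor.sense();tz=s["eef_pos"][2]
def pf(q): d=q-PC;return np.stack([d@px,d@py,d[:,2]],1)*1000
m=(np.abs(D[...,2]-(tz-.0044))<.004);m[:,:175]=0;m[:,335:]=0;m[240:]=0
q=pf(D[m]);print("held top",len(q),np.percentile(q,[1,50,99],axis=0).round(1))
# near edge line angle in the pallet frame
for u in(195,215,235,255,275,295,315):
    v=np.where(m[:,u])[0];print(u,v.min(),pf(D[v.min(),u][None]).round(1)[0])
print("tcp",pf(np.array(s["eef_pos"])[None]))
W=plane(c,.0295);b=(im[...,2]>im[...,0]+5)&(np.abs(D[...,2]-.0295)<.006)
b[:, :205]=0
k,l,st,ce=cv2.connectedComponentsWithStats(b.astype(np.uint8))
for i in range(1,k):
    if st[i,4]>15:q=pf(W[l==i]);print("blue",st[i],ce[i].round(),np.percentile(q,[2,50,98],axis=0).round(1)[:,:2].tolist())
m4=np.abs(D[...,2]-.0795)<.003;m4[:,:320]=0;m4[:,470:]=0;m4[230:]=0
q=pf(D[m4]);print("c4 top",len(q),np.percentile(q,[1,50,99],axis=0).round(1))
E
```

```text
held top 9750 [[-89.  -84.  106.4]
 [-73.4 -51.5 109.2]
 [-45.8 -19.3 110.8]]
195 151 [-89.  -79.3 105.3]
215 152 [-88.9 -69.7 107.1]
235 151 [-89.  -60.5 104.8]
255 151 [-89.1 -51.  105.3]
275 151 [-89.  -41.6 104.8]
295 151 [-89.  -32.1 104.7]
315 151 [-89.1 -22.7 104.8]
tcp [[-39.03502536 -51.40681067 113.104586  ]]
blue [212 132  83   6 274] [257. 133.] [[-85.3, -83.5], [-84.4, -48.4], [-82.5, -20.6]]
blue [501 152  11  15  57] [507. 160.] [[-68.9, 148.5], [-62.5, 153.0], [-58.4, 156.1]]
blue [494 164  11  11  31] [499. 169.] [[-59.5, 144.4], [-55.0, 148.3], [-51.6, 152.8]]
blue [489 165  23  46 367] [503. 188.] [[-56.7, 143.9], [-39.6, 156.2], [-22.2, 165.6]]
blue [481 201   6   8  17] [483. 204.] [[-28.2, 140.3], [-25.5, 141.7], [-22.2, 144.7]]
blue [ 459  205   53  128 2699] [495. 281.] [[-17.4, 149.5], [55.5, 168.5], [102.3, 188.3]]
blue [484 210   6  10  22] [486. 214.] [[-20.1, 144.1], [-17.4, 146.8], [-12.3, 149.1]]
blue [478 213   8  12  31] [481. 218.] [[-17.4, 140.0], [-11.9, 143.4], [-7.8, 147.0]]
blue [483 221   7  12  27] [487. 227.] [[-10.0, 147.3], [-3.5, 149.9], [-0.2, 151.5]]
blue [481 234   8   7  20] [485. 237.] [[2.2, 147.8], [5.0, 150.9], [7.9, 152.6]]
blue [320 251   9  41 145] [325. 269.] [[19.0, 8.1], [37.1, 13.0], [60.1, 14.5]]
blue [466 254  18  28 124] [475. 268.] [[23.1, 141.5], [36.8, 148.1], [48.1, 153.2]]
blue [462 257   8   9  17] [466. 261.] [[25.0, 136.0], [28.6, 138.5], [32.4, 141.0]]
blue [459 275   7   8  18] [462. 278.] [[43.3, 135.8], [46.1, 139.2], [49.9, 141.1]]
blue [455 319   8   8  20] [457. 323.] [[91.3, 140.6], [95.4, 143.0], [98.5, 147.8]]
blue [459 325   7   6  18] [462. 328.] [[98.1, 146.2], [101.2, 148.9], [103.5, 151.8]]
c4 top 7289 [[-85.7  -6.1  47.9]
 [-68.8  36.2  49.7]
 [-24.5  81.2  51.6]]
```

```bash
python3 - <<'E'
from h import *
def pf(q): d=q-PC;return np.stack([d@px,d@py,d[:,2]],-1)*1000
for f in("w1","w2"):
    c=dict(np.load(f+".npz"));D=cloud(c);P=pf(D)
    for nm,bx in(("c4",(-100,-10,-30,100)),("c3",(-12,100,22,100))):
        m=(np.abs(P[...,2]-50)<2.5)&(P[...,0]>bx[0])&(P[...,0]<bx[1])&(P[...,1]>bx[2])&(P[...,1]<bx[3])
        q=P[m];print(f,nm,m.sum(),np.percentile(q,[.3,99.7],axis=0)[:,:2].round(1).tolist(),cv2.minAreaRect(q[:,:2].astype(np.float32)))
c=dict(np.load("w1.npz"));D=cloud(c);W=pf(plane(c,.0295));im=c["image"].astype(int)
b=np.zeros(D.shape[:2],bool);b[160:282,262:352]=1;b&=(im[...,2]>im[...,0]-10)&(np.abs(D[...,2]-.0295)<.006)
q=W[b]
for nm,k in(("s1 -x",(q[:,0]<-75)&(q[:,1]>-75)&(q[:,1]<-30)),("s1 +y",(np.abs(q[:,1]+18)<8)&(q[:,0]<0)),("s1 -y",(q[:,1]<-78)&(q[:,0]<0)),("s2 +x",(q[:,0]>75)),("s2 +y",(q[:,1]>8)&(q[:,0]>30)),("s2 -y",(q[:,1]<-78)&(q[:,0]>30)),("mid",(np.abs(q[:,0]-17)<8)&(np.abs(q[:,1]+50)<25))):
    ax=0 if nm in("s1 -x","s2 +x","mid") else 1
    print(nm,k.sum(),np.percentile(q[k][:,ax],[10,50,90]).round(1))
E
```

```text
Traceback (most recent call last):
ValueError: all input arrays must have the same shape
```

```bash
cat >> h.py <<'E'
def pf(q): d=q-PC;return np.stack([d@px,d@py,d[...,2]],-1)*1000
E
python3 - <<'E'
from h import *
for f in("w1","w2"):
    c=dict(np.load(f+".npz"));D=cloud(c);P=pf(D)
    for nm,bx in(("c4",(-100,-10,-30,100)),("c3",(-12,100,22,100))):
        m=(np.abs(P[...,2]-50)<2.5)&(P[...,0]>bx[0])&(P[...,0]<bx[1])&(P[...,1]>bx[2])&(P[...,1]<bx[3])
        q=P[m];print(f,nm,m.sum(),np.percentile(q,[.3,99.7],axis=0)[:,:2].round(1).tolist(),cv2.minAreaRect(q[:,:2].astype(np.float32)))
c=dict(np.load("w1.npz"));D=cloud(c);W=pf(plane(c,.0295));im=c["image"].astype(int)
b=np.zeros(D.shape[:2],bool);b[160:282,262:352]=1;b&=(im[...,2]>im[...,0]-10)&(np.abs(D[...,2]-.0295)<.006)
q=W[b]
for nm,k in(("s1 -x",(q[:,0]<-75)&(q[:,1]>-75)&(q[:,1]<-30)),("s1 +y",(np.abs(q[:,1]+18)<8)&(q[:,0]<0)),("s1 -y",(q[:,1]<-78)&(q[:,0]<0)),("s2 +x",(q[:,0]>75)),("s2 +y",(q[:,1]>8)&(q[:,0]>30)),("s2 -y",(q[:,1]<-78)&(q[:,0]>30)),("mid",(np.abs(q[:,0]-17)<8)&(np.abs(q[:,1]+50)<25))):
    ax=0 if nm in("s1 -x","s2 +x","mid") else 1
    print(nm,k.sum(),np.percentile(q[k][:,ax],[10,50,90]).round(1))
E
```

```text
w1 c4 2818 [[-86.4, -17.6], [-10.3, 81.8]] ((-48.22278594970703, 32.950347900390625), (101.58255004882812, 76.50077819824219), 89.3963851928711)
w1 c3 1253 [[-11.9, 22.2], [83.0, 83.2]] ((36.3575553894043, 52.61858367919922), (61.5823974609375, 96.89892578125), 89.62964630126953)
w2 c4 8590 [[-86.3, -12.5], [-10.3, 81.9]] ((-48.39499282836914, 33.490074157714844), (99.16473388671875, 76.63848876953125), 89.81089782714844)
w2 c3 3143 [[-12.0, 22.2], [73.7, 83.0]] ((32.81065368652344, 52.96711730957031), (61.88176345825195, 89.62215423583984), 89.97887420654297)
s1 -x 57 [-85.3 -84.3 -83.3]
s1 +y 125 [-22.  -20.7 -19.5]
s1 -y 68 [-85.2 -84.5 -83.7]
s2 +x 100 [80.  83.4 84.5]
s2 +y 70 [11.8 13.2 14.6]
s2 -y 41 [-85.4 -84.7 -82.9]
mid 137 [13.2 16.4 20.1]
```

```bash
sed -i 's/^PC=.*/PC=np.array([.5574,.0644,.0295]);S1=PC-.035*px-.0525*py;S2=PC+.0517*px-.0357*py/' h.py; python3 - <<'E'
from h import *
rel(frame(py,[0,0,-1]),S1+[0,0,.0544],"place")
E
```

```text
place shift cm [-0.42 -0.11  5.87] rot [-0.    -0.003  0.002]
```

```bash
python3 -m crank '[[-0.42,-0.11,0.5,0,-0.003,0.002],[-0.42,-0.11,2,0,-0.003,0.002],[-0.42,-0.11,3.5,0,-0.003,0.002],[-0.42,-0.11,4.5,0,-0.003,0.002],[-0.42,-0.11,4.5,0,-0.003,0.002]]' && python3 -m crank '[[0,0,0,0,0,0]]' && python3 - <<'E'
from h import *
rel(frame(py,[0,0,-1]),S1+[0,0,.0544],"place")
E
```

```text
time_s: 6.75
eef_pos: [0.5142, 0.0172, 0.096]
tool_rot: [[-0.99, 0.139, -0.004], [0.139, 0.99, -0.0], [0.004, -0.001, -1.0]]
wrist_force: [0.1, -0.4, -5.0]
opening: 0.0169
time_s: 6.88
eef_pos: [0.5146, 0.0173, 0.0962]
tool_rot: [[-0.99, 0.139, -0.003], [0.139, 0.99, -0.0], [0.003, -0.001, -1.0]]
wrist_force: [0.2, 0.5, -4.7]
opening: 0.0164
place shift cm [-0.09  0.01  1.23] rot [-0.001 -0.003  0.   ]
```

```bash
python3 -m crank '[[-0.1,0,0.4,0,-0.003,0],[-0.1,0,0.7,0,-0.003,0],[-0.1,0,0.95,0,-0.003,0],[-0.1,0,1.05,0,-0.003,0],[-0.1,0,1.1,0,-0.003,0]]' && python3 -m crank '[[0,0,0.05,0,0,0],[0,0,0.1,0,0,0],[0,0,0.15,0,0,0],[0,0,0.15,0,0,0]]'&& python3 - <<'E'
from h import *
rel(frame(py,[0,0,-1]),S1+[0,0,.0544],"place");print(pf(np.array(monitor.sense()["eef_pos"])))
E
```

```text
time_s: 7.5
eef_pos: [0.5156, 0.0171, 0.0851]
tool_rot: [[-0.99, 0.139, -0.0], [0.139, 0.99, -0.001], [0.0, -0.001, -1.0]]
wrist_force: [-0.8, 0.2, -5.5]
opening: 0.0171
time_s: 8.0
eef_pos: [0.5155, 0.0171, 0.0836]
tool_rot: [[-0.99, 0.139, -0.0], [0.139, 0.99, -0.001], [0.0, -0.001, -1.0]]
wrist_force: [0.4, -0.2, -4.5]
opening: 0.0167
place shift cm [ 0.01  0.01 -0.03] rot [-0.001 -0.     0.   ]
[-34.87119514 -52.64783413  54.1178626 ]
```

```bash
for i in 1 2 3; do python3 -m crank '[[0,0,0.06,0,0,0],[0,0,0.06,0,0,0]]' | egrep 'eef|force'; done
```

```text
eef_pos: [0.5157, 0.0171, 0.0832]
wrist_force: [-0.6, 0.1, -3.3]
eef_pos: [0.5158, 0.0172, 0.0831]
wrist_force: [-2.1, 0.1, 1.1]
eef_pos: [0.5158, 0.0172, 0.0831]
wrist_force: [-3.3, 0.6, 5.9]
```

```bash
python3 -m crank '[[0,0,-0.04,0,0,0],[0,0,-0.04,0,0,0],[0,0,-0.04,0,0,0]]' 4 | egrep 'force|open'; python3 -m crank '[[0,0,-2,0,0,0],[0,0,-5,0,0,0],[0,0,-9,0,0,0],[0,0,-14,0,0,0],[0,0,-19,0,0,0]]'; python3 - <<'E'
from h import *
c=cam("wrist");save(c,"pics/w3.png");np.savez("w3.npz",**c)
P=pf(cloud(c));m=(np.abs(P[...,2]-50)<2.5)&(P[...,0]>-100)&(P[...,0]<30)&(P[...,1]<-18)
print(m.sum(),cv2.minAreaRect(P[m][:,:2].astype(np.float32)))
RG2=RG
rel(RG,BA+n*.09,"pre A");print(BA+n*.09)
E
```

```text
wrist_force: [0.8, 0.0, 0.3]
opening: 0.0399
time_s: 9.75
eef_pos: [0.5157, 0.0173, 0.2749]
tool_rot: [[-0.99, 0.139, 0.002], [0.139, 0.99, -0.0], [-0.002, -0.0, -1.0]]
wrist_force: [0.3, -0.6, -1.1]
opening: 0.0399
4782 ((-27.100257873535156, -177.7176055908203), (102.53225708007812, 322.4629211425781), 3.6041388511657715)
pre A shift cm [ 10.12 -32.48   7.84] rot [ 0.095 -0.504  0.339]
[ 0.3744073 -0.2902391  0.2019805]
```

View pics/w3.png

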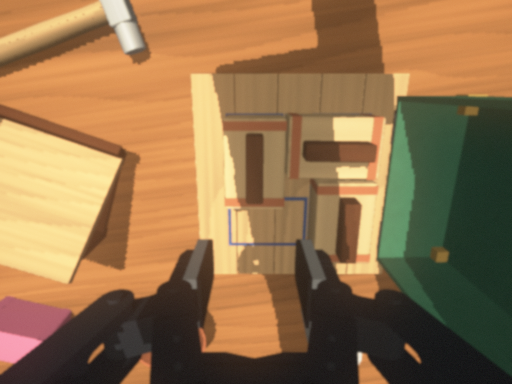

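Slot_1 is filled squarely, with the batten at (255,170). Slot_2's outline (230–306, 198–244) is clear, and cartons 3 and 4 haven't moved. Next I'll fetch carton A.

```bash
python3 - <<'E'
from h import *
print(monitor.sense()["joints"].round(0))
c=dict(np.load("w3.npz"));D=cloud(c);P=pf(D);im=c["image"].astype(int)
m=(np.abs(P[...,2]-50)<2.5)&(P[...,0]>-100)&(P[...,0]<19)&(P[...,1]<-15)&(P[...,1]>-100)
m=cv2.morphologyEx(m.astype(np.uint8),cv2.MORPH_OPEN,np.ones((4,4)))>0
print("c1",cv2.minAreaRect(P[m][:,:2].astype(np.float32)))
m=(np.abs(P[...,2]-76)<2.5)&(P[...,0]>-100)&(P[...,0]<30)&(P[...,1]<-15)&(P[...,1]>-100);print("c1 batten",cv2.minAreaRect(P[m][:,:2].astype(np.float32)))
W=pf(plane(c,.0295));b=np.zeros(m.shape,bool);b[194:250,225:312]=1;b&=(im[...,2]>im[...,0]-5)&(np.abs(P[...,2])<6)
q=W[b]
for nm,k,ax in(("+x",q[:,0]>75,0),("-y",(q[:,1]<-78),1),("+y",q[:,1]>5,1)): print(nm,k.sum(),np.percentile(q[k][:,ax],[10,50,90]).round(1))
E
python3 -m crank '[[1.5,-5,0,0,0,0],[4,-10,0,0.01,-0.05,0.03],[5,-15,1,0.03,-0.15,0.1],[7,-20,3,0.05,-0.25,0.17],[8,-25,5,0.075,-0.38,0.255]]' 5
python3 - <<'E'
from h import *
rel(RG,BA+n*.09,"pre A")
E
```

```text
[ 2. 14.  9. 83. -0. 10.]
c1 ((-13.786083221435547, -36.11784362792969), (70.26073455810547, 124.19407653808594), 72.0820083618164)
c1 batten ((-35.07121276855469, -53.15699005126953), (69.14140319824219, 17.594268798828125), 0.24089111387729645)
+x 83 [78.5 84.1 84.1]
-y 68 [-85.6 -84.6 -83.7]
+y 91 [11.3 13.1 14.2]
time_s: 10.42
eef_pos: [0.4049, -0.2208, 0.231]
tool_rot: [[-0.848, 0.395, 0.354], [0.356, 0.919, -0.172], [-0.393, -0.02, -0.919]]
wrist_force: [1.0, -0.7, -0.2]
opening: 0.0501
pre A shift cm [ 1.26 -7.53  2.78] rot [ 0.019 -0.118  0.083]
```

```bash
python3 -m crank '[[0.4,-2.5,0.9,0.006,-0.04,0.03],[0.8,-5,1.8,0.012,-0.08,0.055],[1.26,-7.5,2.8,0.019,-0.118,0.083],[1.26,-7.5,2.8,0.019,-0.118,0.083]]' | tail -1; python3 -m crank '[[0,0,0,0,0,0]]' >/dev/null; python3 - <<'E'
from h import *
rel(RG,BA-n*.022,"grasp A")
c=cam("wrist");D=cloud(c);h=D@n-(BA@n-.076)
m=((np.abs(h-.076)<.004)&(np.linalg.norm(D-BA,axis=-1)<.06)).astype(np.uint8);m=cv2.morphologyEx(m,cv2.MORPH_OPEN,np.ones((3,3)))
xs=np.cross(ys,n);q=D[m>0]-BA;print(len(q),cv2.minAreaRect((np.stack([q@xs,q@ys],1)*1000).astype(np.float32)))
E
```

```text
opening: 0.0499
grasp A shift cm [-0.19  0.07 11.15] rot [-0.001 -0.002 -0.003]
2027 ((-0.5788345336914062, -1.028451919555664), (69.31961822509766, 17.555233001708984), 0.354275643825531)
```

```bash
python3 -m crank '[[-0.15,-0.03,3,0,-0.002,-0.003],[-0.15,-0.03,6,0,-0.002,-0.003],[-0.15,-0.03,8.5,0,-0.002,-0.003],[-0.15,-0.03,10,0,-0.002,-0.003],[-0.15,-0.03,10,0,-0.002,-0.003]]' && python3 - <<'E'
from h import *
rel(RG,BA-n*.022-ys*.001,"grasp")
E
```

```text
time_s: 11.72
eef_pos: [0.4186, -0.3133, 0.1138]
tool_rot: [[-0.767, 0.467, 0.44], [0.405, 0.884, -0.233], [-0.497, -0.0, -0.868]]
wrist_force: [-0.9, 0.3, -0.3]
opening: 0.05
grasp shift cm [-0.09 -0.14  1.07] rot [ 0.001 -0.002  0.002]
```

```bash
python3 -m crank '[[-0.04,-0.14,0.5,0,-0.002,0],[-0.04,-0.14,1.05,0,-0.002,0],[-0.04,-0.14,1.05,0,-0.002,0]]' | egrep 'eef|force' && python3 -m crank '[[0,0,0,0,0,0],[0,0,0,0,0,0],[0,0,0,0,0,0],[0,0,0,0,0,0],[0,0,0,0,0,0]]' 0.5 && python3 -m crank '[[0,0,-0.5,0,0,0],[0,0,-1.5,0,0,0],[0,0,-3,0,0,0],[0,0,-5,0,0,0],[0,0,-7,0,0,0]]' && python3 - <<'E'
from h import *
s=monitor.sense();p=np.array(s["eef_pos"])
R1=frame(-px,[0,0,-1]);
rel(frame(ys,[0,0,-1]),p+[0.02,0.03,.06],"lift+level")
E
```

```text
eef_pos: [0.4229, -0.3171, 0.1049]
wrist_force: [-0.1, -0.3, 0.2]
time_s: 12.72
eef_pos: [0.4231, -0.3169, 0.1052]
tool_rot: [[-0.766, 0.467, 0.442], [0.404, 0.884, -0.233], [-0.499, 0.0, -0.866]]
wrist_force: [-1.5, 3.5, 5.5]
opening: 0.017
time_s: 13.35
eef_pos: [0.39, -0.2993, 0.1648]
tool_rot: [[-0.768, 0.467, 0.438], [0.406, 0.884, -0.231], [-0.495, 0.0, -0.869]]
wrist_force: [-0.3, -0.1, -4.8]
opening: 0.0168
lift+level shift cm [-3.29  3.59 -5.03] rot [0.001 0.518 0.001]
```

```bash
python3 -m crank '[[-0.6,0.8,-2,0,0.04,0],[-1.3,1.6,-4,0,0.16,0],[-2,2.4,-5,0,0.28,0],[-2.7,3.1,-5,0,0.4,0],[-3.3,3.6,-5,0,0.518,0]]' |egrep 'eef|open' && python3 -m crank '[[0,3,-0.5,0,0,-0.18],[-0.5,6,-1,0,0,-0.36],[-1.5,9,-1.5,0,0,-0.54],[-2.5,12,-1.5,0,0,-0.72],[-3.5,15,-1.5,0,0,-0.9]]' | egrep 'eef|rot|open'; python3 - <<'E'
from h import *
rel(frame(-px,[0,0,-1]),S2+[0,0,.17],"hover")
E
```

```text
eef_pos: [0.4099, -0.269, 0.2253]
opening: 0.0169
eef_pos: [0.5108, -0.1521, 0.2399]
tool_rot: [[-0.913, -0.407, -0.004], [-0.407, 0.913, 0.002], [0.003, 0.003, -1.0]]
opening: 0.0168
hover shift cm [-15.57  12.09   4.02] rot [ 5.000e-03 -1.000e-03 -1.012e+00]
```

```bash
python3 -m crank '[[-3,2.4,0,0,0,-0.18],[-6,4.8,0,0,0,-0.36],[-9,7,0,0,0,-0.54],[-12,9.5,0,0,0,-0.72],[-14,11,1,0.005,0,-0.9]]' | egrep 'eef|open'; python3 - <<'E'
from h import *
rel(frame(-px,[0,0,-1]),S2+[0,0,.12],"hover")
E
```

```text
eef_pos: [0.5943, 0.0069, 0.2298]
opening: 0.0164
hover shift cm [-1.68 -0.54  8.03] rot [ 0.    -0.001 -0.105]
```

```bash
python3 -m crank '[[-1.7,-0.54,1,0,0,-0.05],[-1.7,-0.54,3,0,0,-0.105],[-1.7,-0.54,5,0,0,-0.105],[-1.7,-0.54,7,0,0,-0.105],[-1.7,-0.54,7.5,0,0,-0.105]]' | egrep 'eef|open';python3 -m crank '[[0,0,0,0,0,0]]' >/dev/null; python3 - <<'E'
from h import *
s=monitor.sense();rel(frame(-px,[0,0,-1]),S2+[0,0,.0544],"place")
c=cam("wrist");save(c,"pics/w4.png");np.savez("w4.npz",**c);P=pf(cloud(c));t=pf(np.array(s["eef_pos"]));print("tcp",t)
m=(np.abs(P[...,2]-(t[2]-4.4))<4)&(np.abs(P[...,0]-52)<50)&(P[...,1]<-35);m[260:]=0
k,l,st,ce=cv2.connectedComponentsWithStats(m.astype(np.uint8));i=1+st[1:,4].argmax();q=P[l==i]
print(st[i],np.percentile(q,[.5,99.5],axis=0).round(1))
for u in range(st[i,0]+10,st[i,0]+st[i,2],25):
    v=np.where(l[:,u]==i)[0];print(u,v.min(),P[v.min(),u].round(1))
E
```

```text
eef_pos: [0.6018, 0.0215, 0.1524]
opening: 0.0168
place shift cm [-0.11 -0.23  6.84] rot [ 0.006 -0.003 -0.002]
tcp [ 49.78667319 -36.62759749 122.77576298]
[  182   152   145   103 10367] [[ 17.1 -86.5 115.7]
 [ 82.5 -35.9 121. ]]
192 153 [ 78.4 -86.6 117.5]
217 152 [ 67.1 -86.5 114.6]
242 152 [ 55.3 -86.5 114.9]
267 152 [ 43.5 -86.4 114.6]
292 152 [ 31.7 -86.4 114.9]
317 153 [ 20.1 -86.1 116.1]
```

View pics/w4.png

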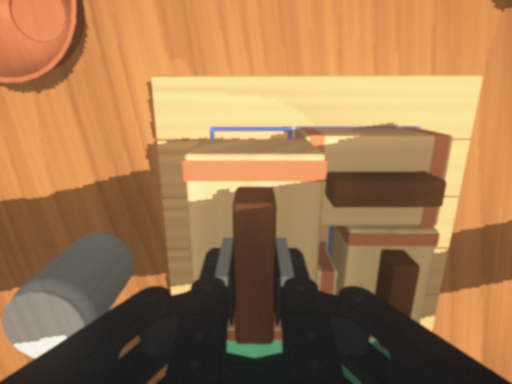

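Hover view: the carton sits over slot_2, whose near line shows at (252,130). Carton_1 is to its right, and the tin and bowl at left are clear. I'll check camera bias in this flipped view.

```bash
python3 - <<'E'
from h import *
c=dict(np.load("w4.npz"));P=pf(cloud(c));im=c["image"].astype(int)
m=(np.abs(P[...,2]-76)<2.5)&(P[...,0]>-100)&(P[...,0]<15)&(P[...,1]<-15)&(P[...,1]>-100);m=cv2.morphologyEx(m.astype(np.uint8),cv2.MORPH_OPEN,np.ones((4,4)))>0
print("c1 batten",m.sum(),cv2.minAreaRect(P[m][:,:2].astype(np.float32)))
W=pf(plane(c,.0295));b=np.zeros(m.shape,bool);b[120:140,205:300]=1;b&=(im[...,2]>im[...,0]-5)&(np.abs(P[...,2])<6)
q=W[b];k=(q[:,0]>25)&(q[:,0]<75);print("-y line",np.percentile(q[k][:,1],[10,50,90]),"x",np.percentile(q[:,0],[1,99]))
q2=q[q[:,1]>-82];print("side lines",[np.median(q2[q2[:,0]>70][:,0]),np.median(q2[q2[:,0]<30][:,0])])
E
```

```text
c1 batten 2981 ((-61.63617706298828, -43.430755615234375), (21.302001953125, 122.9339828491211), 72.83805084228516)
-y line [-85.98194827 -85.08426012 -83.53689256] x [13.71091739 84.92394878]
side lines [np.float64(83.47148442556215), np.float64(19.496044787219972)]
```

```bash
python3 -m crank '[[-0.09,-0.2,1,0.006,-0.003,-0.002],[-0.09,-0.2,3,0.006,-0.003,-0.002],[-0.09,-0.2,5,0.006,-0.003,-0.002],[-0.09,-0.2,5.5,0.006,-0.003,-0.002],[-0.09,-0.2,5.5,0.006,-0.003,-0.002]]' | egrep 'eef|open'&& python3 -m crank '[[0,0,0,0,0,0]]' >/dev/null&& python3 - <<'E'
from h import *
rel(frame(-px,[0,0,-1]),S2-.0002*py+[0,0,.0544],"place")
E
```

```text
eef_pos: [0.6035, 0.0217, 0.0975]
opening: 0.0169
place shift cm [0.02 0.08 1.47] rot [-0.002  0.001 -0.   ]
```

```bash
python3 -m crank '[[0.02,0.08,0.4,-0.002,0.001,0],[0.02,0.08,0.8,-0.002,0.001,0],[0.02,0.08,1.1,-0.002,0.001,0],[0.02,0.08,1.25,-0.002,0.001,0],[0.02,0.08,1.3,-0.002,0.001,0]]' | egrep 'eef|force'; for i in 1 2 3 ; do python3 -m crank '[[0,0,0.06,0,0,0],[0,0,0.06,0,0,0]]' | egrep 'eef|force'; done;  python3 - <<'E'
from h import *
rel(frame(-px,[0,0,-1]),S2-.0002*py+[0,0,.0544],"place")
E
```

```text
eef_pos: [0.6035, 0.0216, 0.0854]
wrist_force: [0.1, -0.2, -4.8]
eef_pos: [0.6035, 0.0216, 0.0848]
wrist_force: [0.8, 0.1, -4.1]
eef_pos: [0.6035, 0.0216, 0.0842]
wrist_force: [0.7, 0.1, -4.9]
eef_pos: [0.6034, 0.0216, 0.0835]
wrist_force: [-0.4, 0.1, -4.8]
place shift cm [-0.01 -0.02 -0.04] rot [ 0.    -0.001 -0.   ]
```

```bash
for i in 1 2 ; do python3 -m crank '[[0,0,0.06,0,0,0],[0,0,0.06,0,0,0]]' | egrep 'eef|force'; done
```

```text
eef_pos: [0.6035, 0.0216, 0.0832]
wrist_force: [0.3, 0.3, -4.2]
eef_pos: [0.6034, 0.0216, 0.0831]
wrist_force: [-2.4, -0.1, 1.0]
```

```bash
python3 -m crank '[[0,0,0.03,0,0,0],[0,0,0.03,0,0,0]]' | egrep 'force'; python3 -m crank '[[0,0,0,0,0,0],[0,0,0,0,0,0],[0,0,0,0,0,0]]' 4 | egrep 'force|open'; python3 -m crank '[[0,0,-2,0,0,0],[0,0,-5,0,0,0],[0,0,-9,0,0,0],[0,0,-14,0,0,0],[0,0,-19,0,0,0]]'|egrep 'eef'; python3 - <<'E'
from h import *
c=cam("wrist");save(c,"pics/w5.png");np.savez("w5.npz",**c);P=pf(cloud(c))
for nm,b in(("c1",(-80,10,-70,-35)),("c2",(35,70,-85,10))):
    m=(np.abs(P[...,2]-76)<2.5)&(P[...,0]>b[0])&(P[...,0]<b[1])&(P[...,1]>b[2])&(P[...,1]<b[3])
    m=cv2.morphologyEx(m.astype(np.uint8),cv2.MORPH_OPEN,np.ones((3,3)))>0
    print(nm,m.sum(),cv2.minAreaRect(P[m][:,:2].astype(np.float32)))
for n_ in("scene","side"):
    c=dict(np.load(n_+"0.npz"));P=pf(cloud(c));hs=cv2.cvtColor(c["image"],cv2.COLOR_RGB2HSV)
    g=(hs[...,0]>60)&(hs[...,0]<90)&(hs[...,1]>90)&(np.abs(P[...,0])<130)&(P[...,1]>60)&(P[...,1]<350)&(P[...,2]>0)
    print(n_,np.percentile(P[g],[.5,50,99.5],axis=0).round(0).tolist())
    if n_=="side":
        for x0 in(-60,0,60):
            k=g&(np.abs(P[...,0]-x0)<10);q=P[k]
            for z0 in range(10,230,30):
                kk=np.abs(q[:,2]-z0)<6
                if kk.sum()>2: print(x0,z0,np.percentile(q[kk][:,1],[5,50,95]).round(0))
E
```

```text
wrist_force: [-1.7, 0.0, 1.2]
wrist_force: [0.1, -0.3, -0.4]
opening: 0.0401
eef_pos: [0.6036, 0.0217, 0.2749]
c1 1216 ((-34.51923370361328, -52.77800750732422), (17.27269172668457, 69.45204162597656), 89.73872375488281)
c2 1179 ((51.76982879638672, -35.545806884765625), (17.61050033569336, 69.49175262451172), 0.4524436593055725)
scene [[-105.0, 115.0, 3.0], [16.0, 153.0, 123.0], [110.0, 202.0, 227.0]]
side [[-105.0, 111.0, 3.0], [3.0, 195.0, 112.0], [103.0, 207.0, 226.0]]
-60 10 [159. 182. 198.]
-60 40 [191. 196. 200.]
-60 70 [195. 198. 202.]
-60 100 [193. 197. 203.]
-60 130 [195. 198. 203.]
-60 160 [192. 201. 206.]
-60 220 [119. 149. 189.]
0 10 [155. 183. 198.]
0 40 [190. 197. 202.]
0 70 [192. 197. 200.]
0 100 [192. 199. 202.]
0 130 [195. 201. 207.]
0 160 [196. 201. 207.]
0 220 [116. 151. 191.]
60 10 [170. 190. 197.]
60 40 [195. 198. 201.]
60 70 [193. 197. 205.]
60 100 [192. 198. 204.]
60 130 [195. 200. 206.]
60 160 [198. 201. 206.]
60 220 [115. 153. 193.]
```

View pics/w5.png

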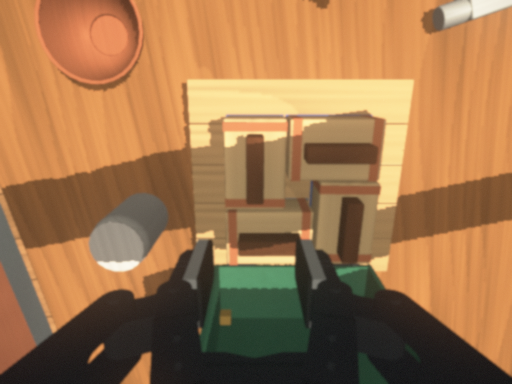

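Both cartons are placed: battens at (-34.5,-52.8) and (51.8,-35.5) mm against targets of (-35,-52.5) and (51.7,-35.7), within 0.5° of square. The view shows the pinwheel complete at (225–385,115–265). Next, over the cover to its back side.

```bash
python3 - <<'E'
from h import *
R=frame(-px,[0,0,-1])
def T(y,z): return PC+py*y/1000+np.array([0,0,z-.0295])
rel(R,T(-20,.345),"up");rel(R,T(255,.345),"over");rel(R,T(255,.215),"behind")
E
```

```text
up shift cm [-1.55  5.34 -6.26] rot [-0.014  0.002 -0.   ]
over shift cm [-29.05   5.34  -6.21] rot [-0.014  0.002 -0.   ]
behind shift cm [-29.02   5.53   6.79] rot [-0.014  0.002 -0.   ]
```

```bash
python3 -m crank '[[0,1,-4,0,0,0],[-1.5,4,-7,-0.014,0.002,0],[-6,5.3,-7.5,-0.014,0.002,0],[-11,5.3,-7.5,-0.014,0.002,0],[-16,5.3,-7.5,-0.014,0.002,0]]' 0 && python3 - <<'E'
from h import *
R=frame(-px,[0,0,-1])
def T(y,z): return PC+py*y/1000+np.array([0,0,z-.0295])
rel(R,T(255,.345),"over");print(monitor.sense()["joints"].round(0))
E
```

```text
time_s: 20.58
eef_pos: [0.5751, 0.1889, 0.3582]
tool_rot: [[-0.14, -0.99, 0.002], [-0.99, 0.14, 0.0], [-0.001, -0.002, -1.0]]
wrist_force: [0.1, 0.4, -0.6]
opening: 0.0004
over shift cm [-12.92   0.04   1.33] rot [-0.002  0.001 -0.001]
[ 18.  27.  38. 101.  -0. -64.]
```

```bash
python3 -m crank '[[-4.5,0,0.5,0,0,0],[-9,0,0.5,0,0,0],[-13,0,1,0,0,0],[-13,0,2,0,0,0],[-13,0,2,0,0,0]]' && python3 - <<'E'
from h import *
R=frame(-px,[0,0,-1])
def T(y,z): return PC+py*y/1000+np.array([0,0,z-.0295])
rel(R,T(255,.215),"behind");print(monitor.sense()["joints"].round(0))
c=cam("wrist");P=pf(cloud(c));save(c,"pics/w6.png")
g=(P[...,2]>150)&(P[...,2]<240)&(np.abs(P[...,0])<120)&(P[...,1]>80)&(P[...,1]<230);g[250:]=0
q=P[g];print(len(q));k=q[q[:,2]>215];print(np.percentile(k,[2,50,98],axis=0).round(0))
E
```

```text
time_s: 21.2
eef_pos: [0.5931, 0.3182, 0.3366]
tool_rot: [[-0.139, -0.99, -0.0], [-0.99, 0.139, -0.001], [0.001, 0.0, -1.0]]
wrist_force: [0.1, -0.4, 0.8]
opening: -0.0003
behind shift cm [ 0.12 -0.   12.16] rot [ 0.    -0.001  0.   ]
[ 28.  37.  52. 105.  -0. -54.]
43449
[[-102.  126.  220.]
 [   0.  163.  222.]
 [ 102.  207.  224.]]
```

```bash
python3 -m crank '[[0.1,0,3,0,0,0],[0.1,0,7,0,0,0],[0.1,0,10.5,0,0,0],[0.1,0,12,0,0,0],[0.1,0,12,0,0,0]]' | egrep 'eef|force'; python3 -m crank '[[0.7,0,0,0,0,0],[1.5,0,0,0,0,0],[2.3,0,0,0,0,0],[3,0,0,0,0,0],[3.4,0,0,0,0,0]]' | egrep 'eef|force'; python3 -m crank '[[0.2,0,0,0,0,0],[0.4,0,0,0,0,0],[0.6,0,0,0,0,0],[0.8,0,0,0,0,0],[1,0,0,0,0,0]]' | egrep 'eef|force'; python3 - <<'E'
from h import *
print(pf(np.array(monitor.sense()["eef_pos"])).round(1))
E
```

```text
eef_pos: [0.5931, 0.316, 0.2178]
wrist_force: [0.2, 0.4, -0.5]
eef_pos: [0.5883, 0.2818, 0.218]
wrist_force: [0.6, 4.8, -0.0]
eef_pos: [0.5877, 0.2749, 0.2202]
wrist_force: [0.3, 6.7, 5.1]
[  0.7 212.6 190.7]
```

```bash
python3 -m crank '[[0.9,0,-0.5,0,0,0],[1.9,0,-1,0,0,0],[2.9,0,-1.5,0,0,0],[3.9,0,-1.8,0,0,0],[4.9,0,-2,0,0,0]]' | egrep 'eef|force'; python3 - <<'E'
from h import *
print(pf(np.array(monitor.sense()["eef_pos"])).round(1))
c=cam("side");P=pf(cloud(c));hs=cv2.cvtColor(c["image"],cv2.COLOR_RGB2HSV)
g=(hs[...,0]>60)&(hs[...,0]<90)&(hs[...,1]>90)&(np.abs(P[...,0])<130)&(P[...,1]>-120)&(P[...,1]<350)&(P[...,2]>0)
q=P[g];print(np.percentile(q,[.5,99.5],axis=0).round(0))
save(c,"pics/s2.png")
E
```

```text
eef_pos: [0.5805, 0.2255, 0.2403]
wrist_force: [-0.9, 3.4, -0.9]
[  0.5 162.8 210.8]
[[-105.   55.   12.]
 [ 103.  194.  274.]]
```

```bash
python3 -m crank '[[1.1,0,-0.25,0,0,0],[2.2,0,-0.4,0,0,0],[3.3,0,-0.5,0,0,0],[4.4,0,-0.45,0,0,0],[5.5,0,-0.4,0,0,0]]' | egrep 'eef|force';  python3 -m crank '[[1.1,0,0.05,0,0,0],[2.2,0,0.2,0,0,0],[3.3,0,0.45,0,0,0],[4.4,0,0.75,0,0,0],[5.4,0,1.1,0,0,0]]' | egrep 'eef|force'; python3 - <<'E'
from h import *
print(pf(np.array(monitor.sense()["eef_pos"])).round(1))
c=cam("side");save(c,"pics/s3.png")
E
```

```text
eef_pos: [0.5728, 0.169, 0.2451]
wrist_force: [-0.7, 3.0, 2.6]
eef_pos: [0.5653, 0.1144, 0.2342]
wrist_force: [-1.0, 1.2, 5.9]
[  0.8  50.6 204.7]
```

View pics/s3.png

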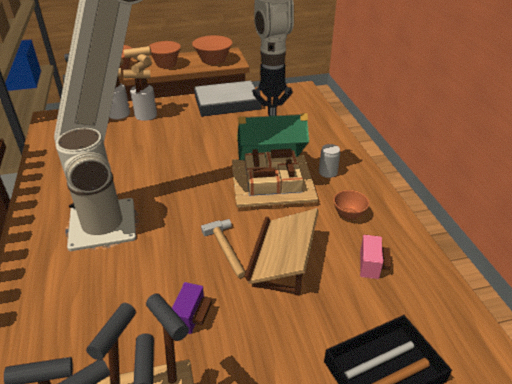

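The cover, at (272,135), is about half closed over the intact layer, and the fingertips are on its plate near (272,112). I'll carry on along the arc, more slowly.

```bash
python3 -m crank '[[1,0,0.3,0,0,0],[2,0,0.7,0,0,0],[3,0,1.2,0,0,0],[4,0,1.8,0,0,0],[5,0,2.5,0,0,0]]' | egrep 'eef|force';  python3 -m crank '[[0.8,0,0.6,0,0,0],[1.7,0,1.2,0,0,0],[2.6,0,2,0,0,0],[3.4,0,2.8,0,0,0],[4.1,0,3.6,0,0,0]]' | egrep 'eef|force'; python3 - <<'E'
from h import *
print(pf(np.array(monitor.sense()["eef_pos"])).round(1))
E
```

```text
eef_pos: [0.558, 0.0623, 0.2085]
wrist_force: [-1.3, -0.8, 4.4]
eef_pos: [0.5521, 0.0209, 0.1717]
wrist_force: [-0.1, -1.2, 2.5]
[  0.8 -43.8 142.2]
```

```bash
python3 -m crank '[[0.5,0,0.6,0,0,0],[1,0,1.2,0,0,0],[1.4,0,1.8,0,0,0],[1.7,0,2.4,0,0,0],[2,0,3,0,0,0]]' | egrep 'eef|force';  python3 -m crank '[[0.2,0,0.3,0,0,0],[0.3,0,0.6,0,0,0],[0.4,0,0.85,0,0,0],[0.5,0,1.1,0,0,0],[0.5,0,1.3,0,0,0]]' | egrep 'eef|force'; python3 - <<'E'
from h import *
print(pf(np.array(monitor.sense()["eef_pos"])).round(1))
E
```

```text
eef_pos: [0.5494, 0.0007, 0.1414]
wrist_force: [-0.4, -1.6, 2.0]
eef_pos: [0.5488, -0.0043, 0.1283]
wrist_force: [-0.6, -1.8, 2.0]
[  1.  -69.3  98.8]
```

```bash
for i in 1 2 3; do python3 -m crank '[[0,0,0.1,0,0,0],[0,0,0.2,0,0,0],[0,0,0.2,0,0,0]]' | egrep 'eef|force'; done
```

```text
eef_pos: [0.5488, -0.0041, 0.1262]
wrist_force: [-0.3, -0.2, 0.4]
eef_pos: [0.5488, -0.0039, 0.1241]
wrist_force: [-0.4, 0.4, 0.9]
eef_pos: [0.5488, -0.004, 0.123]
wrist_force: [-1.9, -1.5, 7.8]
```

```bash
for i in 1 2 3; do python3 -m crank '[[0,0,0.08,0,0,0],[0,0,0.08,0,0,0]]' | egrep 'eef|force'; done; python3 -m crank '[[0,0,0,0,0,0],[0,0,-1,0,0,0],[0,0,-4,0,0,0],[0,0,-8,0,0,0],[0,0,-13,0,0,0]]' | egrep 'eef|force'; python3 -m crank '[[0,0,0,0,0,0],[4,0,-3,0,0,0],[8,0,-6,0,0,0],[12,0,-6,0,0,0],[12,0,-6,0,0,0]]'| egrep 'time|eef|force'; python3 - <<'E'
from h import *
c=cam("side");s=c;P=pf(cloud(c));hs=cv2.cvtColor(c["image"],cv2.COLOR_RGB2HSV)
g=(hs[...,0]>60)&(hs[...,0]<90)&(hs[...,1]>90)&(np.abs(P[...,0])<110)&(P[...,1]>-130)&(P[...,1]<350)&(P[...,2]>0)
q=P[g];print(np.percentile(q,[.5,50,99.5],axis=0).round(1))
for a,b in((-100,-60),(-40,0),(20,60),(70,105)):
    k=q[(q[:,1]>a)&(q[:,1]<b)&(q[:,2]>70)];print(a,b,len(k),np.median(k[:,2]).round(1))
save(c,"pics/s4.png");W=cam("scene");save(W,"pics/sc4.png")
a=cv2.imread("pics/s4.png");b=cv2.imread("pics/sc4.png");cv2.imwrite("pics/fin.png",np.hstack([cv2.resize(a[80:340,120:420],(400,347)),cv2.resize(b[100:320,100:400],(400,347))]))
E
```

```text
eef_pos: [0.5488, -0.004, 0.1231]
wrist_force: [-1.3, -1.9, 6.2]
eef_pos: [0.5488, -0.004, 0.1231]
wrist_force: [-2.0, -1.2, 5.6]
eef_pos: [0.5488, -0.004, 0.1231]
wrist_force: [-1.4, -1.2, 6.6]
eef_pos: [0.547, -0.0038, 0.2536]
wrist_force: [-0.1, -0.7, 0.2]
time_s: 30.72
eef_pos: [0.529, -0.1248, 0.3129]
wrist_force: [0.8, 0.5, -0.4]
[[-104.5 -118.1    6.5]
 [  -2.9  -60.6   92.8]
 [ 101.1   97.6   98.9]]
-100 -60 239 95.0
-40 0 454 94.5
20 60 419 94.5
70 105 267 94.5
```

View pics/fin.png

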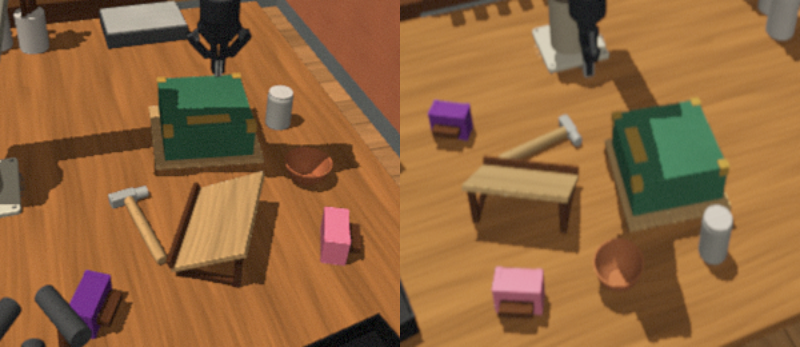

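The two views show the cover closed flat on the pallet, its top level within 0.5 mm. Hammer, bowl, tin and look-alikes are where they were, and the arm is clear.

```bash
python3 -c "
from cell import bot;print(bot.close_job())"
```

```text
the job is handed in; nothing more can be done
None
```

I finished the pinwheel layer, closed the cover over it and handed the job in after about 31 s on the robot's clock; no verdict is reported.

- **Cartons:** Both were taken off the rack by their battens, levelled and lowered to a light touch before release. In the last look before the cover came over, they were within about 0.6 mm of the slot_1 and slot_2 centres I measured and within 0.5° of square. The cartons already in slots 3 and 4 looked unmoved.
- **Cover:** I pushed it along its arc and slowed down towards the end. The push force stayed under about 10 N in every reading. It stopped at fingertip height 123 mm and moved no further under 6–8 N. Its top measured level to 0.5 mm over 180 mm, with the arm clear.
- **Bystanders:** The hammer, bowl, tin and both look-alikes are in the same places in the last pictures as at the start.
- **Disagreements:** Two views of slot_2's outline differed by about 0.5 mm. The side camera put the cover top at 94.5 mm above the deck against 92 mm nominal; the fingertips met it at 93.5 mm. I took that as camera bias and plate thickness, because the cover lay flat. A few depth outlines (carton_1's top, and one batten check) ran into neighbouring parts, so I left them out.

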